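Shut and latch the spice cupboard

TASK

Close up the little wooden spice cupboard on the counter: first push its door shut until it seats on its catch, then swing the hook on its top over and down until it lies fully home over the staple on the door. Leave everything else on the counter, and the canister on the cupboard, standing where it is.

Things in the scene. Friction and masses are not known exactly. Their poses are not given: they have to be found in the camera images.
- cupboard: Plain wooden cupboard fixed to the counter, 160 deep (x), 240 wide (y), 160 high. Origin: centre of its underside on the counter; its open front faces its own -x. The door's hinge is an upright line at its x -80, y +110. The hook's bracket stands on its top at x +25, y -40, ears 32 high above the top. Three spice jars stand inside.
- door (a joint): Door angle, rad: 0 shut, positive opens to the cupboard's -x, at most 1.4. Panel 222 wide, 18 thick, 2 to 156 above the counter; the hinge line is on its inner face. Shut, its outer face is at the cupboard's x -98. Stays where left; a sprung catch inside resists from about 0.09 to 0.04 rad (some 5 N at the free edge), then pulls it shut.
- door_edge (a point): Middle of the door's free edge on its outer face, 222 from the hinge line, 79 above the counter. Moves with the door; its axes are the door's (at angle 0 those of the cupboard). A small bar handle stands 20 proud of the outer face, 195 from the hinge, 46 to 109 above the counter.
- staple (a point): Middle of the steel staple's crossbar: a round bar 6 thick and 40 long along the door, 16 above the door's top edge, 150 from the hinge. Moves with the door.
- hook (a joint): Hook angle, rad: 0 lying level, home over the staple (pointing to the cupboard's -x), 1.57 straight up, more leans back from the door, at most 2.0. Turns about a level axis along the cupboard's y; stiff, stays where left; about 1 N at the tip moves it. If the door is not shut its nose lands on the staple's bar and it cannot go home.
- hook_pivot (a point): Axis of the hook: 182 above the counter, at the cupboard's x +25, y -40. Axes turn with the hook.
- hook_tip (a point): Outer end of the hook, 130 from the pivot on the arm's mid-line. The arm is a dark steel flat bar 14 wide (along the cupboard's y) and 7 thick; at its end a nose turned down 18 below the mid-line (toward the closing side) drops in front of the staple's bar. The back of the arm is smooth.
- caddy: Bystander: steel canister, 60 diameter, 70 high, on the cupboard's top at its +y end. Origin: centre of its underside.
- mortar: Bystander: open stone mortar, 120 diameter, 85 high. Origin: centre of its underside.
- jar: Bystander: glass jar with steel screw top, 84 diameter, 130 high. Origin: centre of its underside.
- mug: Bystander: white mug, 80 diameter, 90 high, handle at its +y. Origin: centre of its underside.
- pestle: Bystander: stone pestle lying on the counter along its x, 146 long, 36 thick. Origin: centre of its underside.
- plate: Bystander: turquoise plate, 200 diameter, 20 high. Origin: centre of its underside.
- ladle: Bystander: steel ladle lying on the counter, bowl 82 diameter and 32 high, handle to its -x, 300 long in all, up to 47 high. Origin: under the bowl's centre.

How it is judged:
By the outcome, as a careful person would: the job done as asked, in the order asked, and still so for the second after the job is handed in, with the robot touching nothing.
It also fails if it takes over 51 s, if anything falls off the work surface, if the arm or the gripper's body presses on something with over 40 N, if the wrist force passes 120 N, or if a joint passes its speed limit or range.

ROBOT

A 7-joint arm with a two-finger parallel gripper is mounted at the origin on the work surface. World frame = base frame: x ahead of the robot, y to its left, z up, the work surface at z = 0. Lengths are in m, angles in rad, forces in N, time in s.
With the tool pointing down it reaches from about 0.4 to 0.85 m from the base axis. Payload 10.4 kg.
Tool frame: the origin (TCP) lies at the very end of the fingers, on their centre line; the grasp point (between the pads) lies 19 mm behind it (manip.grip_point_offset is the distance from the TCP to the grasp point, in m); z points along the fingers, y is the line along which they close (so a half turn about z gives the same grasp; the last joint's range is limited). The gripper opens to 85 mm and grips with 20 to 120 N. Pads are 22 mm wide; open, the fingers measure 114 mm over their backs; the gripper's body (76 mm by 85 mm) begins 54 mm behind the grasp point. The pads swing forward as they close: fully open they stand 13 mm farther back than shut.
Start: joints at [1.158, 0.332, -0.065, 1.46, 0.022, 1.35, -0.088], TCP at [0.238, -0.578, 0.231] pointing down, gripper open.
Joint ranges: [-2.6, 2.6], [-0.5, 2.12], [-1.47, 1.34], [0.16, 2.42], [-1.27, 4.41], [0.06, 2.06], [-2.6, 2.6]. Speed limits (rad/s): [2.22, 2.22, 2.79, 2.79, 3.14, 3.14, 3.14].

INTERFACE

Orientations are given as a unit quaternion [x, y, z, w].
In Python, from workcell import manip gives the robot as it stands. The module is installed in compiled form; this text tells all that it offers.
- The arm moves only by the tool step_arm, never from a script. Its argument "moves" is a list of rows, each a list of 7 numbers: the closure, from 0 (fully open) to 1 (shut), then the shift along the world's x, y, z in mm, then the turn, a rotation vector about the world's x, y, z in rad. In form: [[grip, tx, ty, tz, ax, ay, az], ...]. A call has 1 to 10 rows; each row is the pose to reach, as a shift and turn from the pose commanded when the call began; what a row does not reach only later rows make up. A row lasts 1/10 s, in which the tool goes at most 50 mm and 8.59 degrees, less where a joint would pass 70% of its speed; a pose out of reach is approached as far as the arm can. A call with a gripper value outside its range is refused whole. The fingers move at their own pace and stop on an object; "grip_force" is the grip in N (left out, the last holds). Time passes only in rows, so rows that repeat a pose let the fingers close. It gives the time, the measured TCP pose, the force, the opening and the grip force at its end, in the units of the state.
- manip.get_obs(): the state, without advancing time (a new reading comes with each control period).
- manip.camera(name): name is "side" or "top"; returns a dict with "image" (384x512x3 uint8, blue, green, red), "K" (3x3 intrinsics, pixels), "rvec" (rotation vector, rad) and "tvec" (3), from world to camera coordinates, as OpenCV has them. Camera axes: x right, y down, z forward; pixel columns grow to the right and rows downward; lengths in m; the calibration is good to about 2 mm. A picture is of the moment at which its call begins. There is no depth.
- manip.hand_in(): hands the job in; it is judged then, once.
The state is a dict: "clock": time; "joint_pos": joint angles; "joint_velocities": joint speeds; "tau": joint torques, N m; "position": TCP position; "ee_rot": TCP orientation; "ft_force": force on the tool from outside, world axes, zero at the start; "torque": the same for the moment, N m; "grip_width": opening from 0.0 (shut) to 1.0 (fully open); "grasp_force": force on a finger pad.
Only numpy, scipy, OpenCV 4.12 (cv2) and the standard library are available. Lean on these libraries where they do the work, as an engineer would, in place of code of your own. Each camera call takes 0.05 s, during which the arm holds its last target. There are 200 camera calls.

## Working session

There is one attempt and no reset: what is moved stays moved. The work goes in short steps, Python scripts to look and compute and a tool call to move; the robot and the scene stay as the last step left them, time stands still between calls to the robot, and variables do not carry over. Pictures are saved under pics/ and viewed, at most 10 in all, crops included, and the job is handed in when it is done.

Besides the shell and the picture viewer there is one more tool, called after ">>>" as a command line: name --pt "numbers of a row" for each row, then --argument value for the rest. step_arm: Moves the arm, as the interface text tells. Its arguments: {"type":"object","properties":{"moves":{"type":"array","items":{"type":"array","items":{"type":"number"}}},"grip_force":{"type":"number"}},"required":["moves"]}

```bash
mkdir -p pics
cat > h.py <<'E'
import numpy as np, cv2
from workcell import manip
def cam(n):
    c=manip.camera(n); c['R']=cv2.Rodrigues(np.array(c['rvec'],float))[0]; c['t']=np.array(c['tvec'],float).ravel(); c['K']=np.array(c['K'],float); return c
def ray(c,u,v):
    d=c['R'].T@np.linalg.solve(c['K'],[u,v,1.]); return -c['R'].T@c['t'], d/np.linalg.norm(d)
def onz(c,u,v,z):
    o,d=ray(c,u,v); return o+d*(z-o[2])/d[2]
def tri(c1,p1,c2,p2):
    o1,d1=ray(c1,*p1);o2,d2=ray(c2,*p2)
    s=np.linalg.lstsq(np.c_[d1,-d2],o2-o1,rcond=None)[0]
    a=o1+s[0]*d1;b=o2+s[1]*d2; return (a+b)/2,np.linalg.norm(a-b)
def proj(c,P):
    return cv2.projectPoints(np.array(P,float).reshape(-1,1,3),c['R'],c['t'],c['K'],None)[0].reshape(-1,2)
E
python3 - <<'E'
from h import *
np.set_printoptions(precision=3,suppress=True)
for n in('top','side'):
    c=cam(n); cv2.imwrite(f'pics/{n}0.png',cv2.resize(c['image'],(800,600),interpolation=cv2.INTER_CUBIC)); cv2.imwrite(f'{n}0raw.png',c['image'])
    np.savez(f'{n}.npz',K=c['K'],R=c['R'],t=c['t']); print(n,c['K'],-c['R'].T@c['t'],c['R'])
o=manip.get_obs(); print(o)
E
```

```text
top [[368.155   0.    248.341]
 [  0.    368.155 195.673]
 [  0.      0.      1.   ]] [0.3   0.005 1.377] [[ 0.022 -1.    -0.008]
 [-0.98  -0.02  -0.198]
 [ 0.198  0.012 -0.98 ]]
side [[413.646   0.    252.724]
 [  0.    413.646 180.287]
 [  0.      0.      1.   ]] [0.682 0.893 0.976] [[-0.987  0.158  0.011]
 [ 0.1    0.675 -0.731]
 [-0.123 -0.721 -0.682]]
{'clock': 0.1, 'joint_pos': array([ 1.158,  0.333, -0.065,  1.461,  0.022,  1.35 , -0.089]), 'joint_velocities': array([ 0.001, -0.003, -0.   , -0.002,  0.   , -0.002, -0.001]), 'tau': array([  0.002, -62.675,   0.05 , -39.243,   0.016,   0.007,   0.   ]), 'position': array([ 0.237, -0.578,  0.231]), 'ee_rot': array([ 0.981,  0.194, -0.   , -0.001]), 'ft_force': array([ 0.884, -0.351, -0.029]), 'torque': array([ 0.002,  0.026, -0.003]), 'grasp_force': 0.0, 'grip_width': 0.9985909907510756}
```

View pics/top0.png

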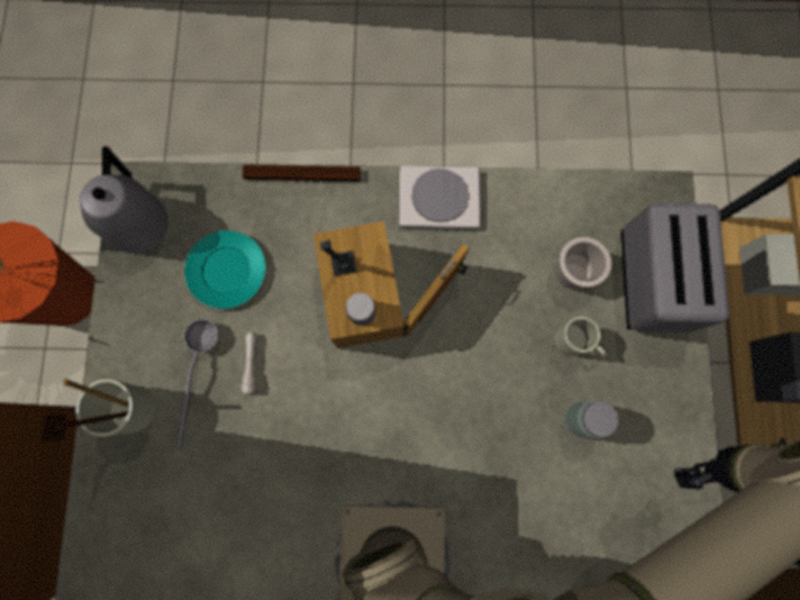

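View pics/side0.png

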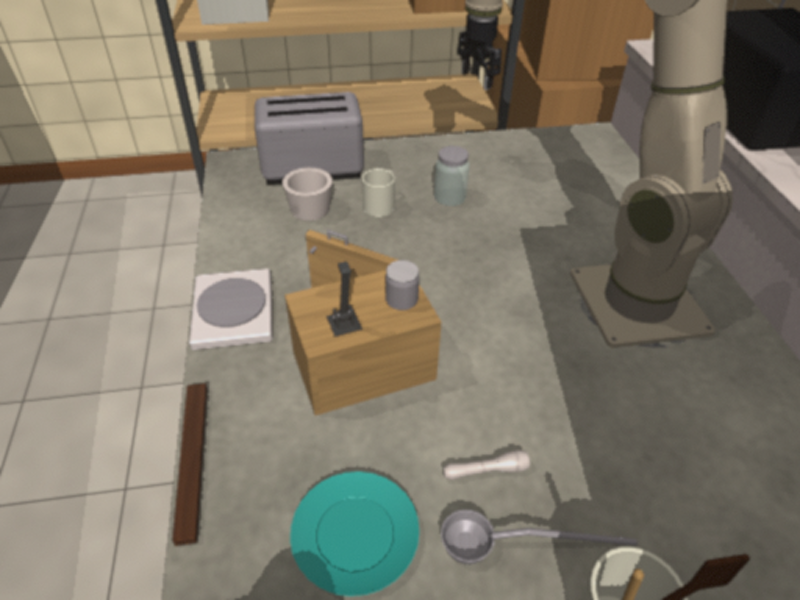

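The top view shows the cupboard's top face with corners near (316,233), (385,222), (404,332), (333,345). The hinge is near (408,330), the door's free edge near (466,248), and the hook bracket near (343,260) with its tip near (326,244). The front faces world -y. In the side view the hook stands roughly upright, with its tip at (345,264) and its bracket at (344,322).

Run:
```python
from h import *
np.set_printoptions(precision=4,suppress=True)
C={n:dict(np.load(n+'.npz')) for n in('top','side')}
k=.64
top=cv2.imread('top0raw.png')
hsv=cv2.cvtColor(top,cv2.COLOR_BGR2HSV)
m=cv2.inRange(hsv,(8,90,60),(25,255,255)); m[:, :190]=0; m[:,310:]=0; m[:135]=0; m[230:]=0
n,l,s,ce=cv2.connectedComponentsWithStats(m); print(s[1:][s[1:,4]>40])
cs=max(cv2.findContours(m,0,1)[0],key=cv2.contourArea); print(cv2.minAreaRect(cs), (cv2.approxPolyDP(cs,4,True)[:,0]/k).astype(int).tolist())
t=C['top'];sd=C['side']
P=[onz(t,u*k,v*k,.16) for u,v in((316,233),(385,222),(404,332),(333,345))]
print('top corners',P)
Q=[onz(sd,u*k,v*k,.16) for u,v in((286,293),(314,352),(440,319))]
print('side corners',Q)
print('hook tip tri',tri(t,(326*k,244*k),sd,(346*k,264*k)))
print('door top edge free',onz(t,466*k,247*k,.156),onz(t,410*k,330*k,.156), onz(sd,308*k,234*k,.156))
crop=np.hstack([cv2.resize(top[135:235,195:310],None,fx=3.4,fy=5/5*3.4,interpolation=2),cv2.resize(cv2.imread('side0raw.png')[140:265,175:290],(391,340),interpolation=2)])
cv2.imwrite('pics/crop.png',crop);print(crop.shape)
```

```text
[[ 200  142  100   81 3241]]
((253.131591796875, 177.56349182128906), (74.96292877197266, 97.05082702636719), 80.21759033203125) [[467, 246], [460, 243], [403, 318], [384, 221], [314, 232], [329, 337], [337, 346], [334, 339], [412, 326]]
top corners [array([0.7077, 0.1833, 0.16  ]), array([0.7362, 0.031 , 0.16  ]), array([ 0.4899, -0.0153,  0.16  ]), array([0.4587, 0.1354, 0.16  ])]
side corners [array([0.735 , 0.0308, 0.16  ]), array([0.6943, 0.1789, 0.16  ]), array([0.472 , 0.1357, 0.16  ])]
hook tip tri (array([0.6326, 0.1409, 0.3138]), np.float64(0.0034173988822117306))
door top edge free [ 0.6831 -0.1492  0.156 ] [ 0.4951 -0.0282  0.156 ] [ 0.6853 -0.1392  0.156 ]
(340, 782, 3)
```

View pics/crop.png

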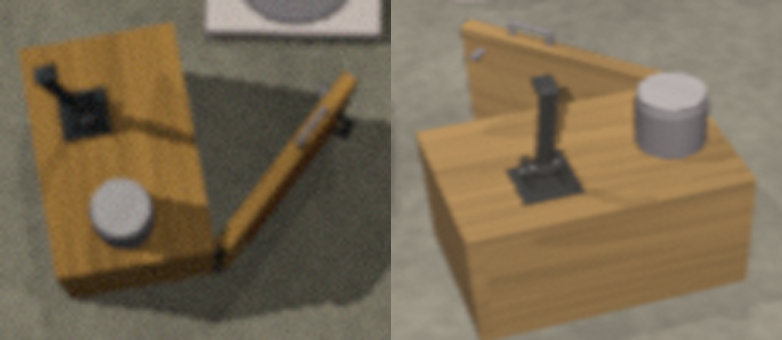

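The geometry agrees across the two views:
- **Cupboard:** origin near (0.600, 0.083), front edge at about 11° to world x.
- **Door:** angle near 0.8 rad; hinge to free edge measures 219 mm against 222 given.
- **Hook:** angle near 1.77 rad; pivot to tip measures 134 mm against 130 given.

I'll close the fingers and approach the outside of the door.

>>> step_arm --pt "1 40 38 0 0 0 -0.03" --pt "1 80 76 0 0 0 -0.06" --pt "1 120 114 0 0 0 -0.09" --pt "1 160 152 0 0 0 -0.12" --pt "1 200 190 0 0 0 -0.15" --pt "1 240 228 0 0 0 -0.18" --pt "1 280 266 0 0 0 -0.2" --pt "1 320 304 0 0 0 -0.2" --pt "1 360 342 0 0 0 -0.2" --pt "1 393 375 0 0 0 -0.2"

```text
clock: 1.1
position: [0.6006, -0.2318, 0.231]
ee_rot: [0.996, 0.095, -0.0, -0.0]
ft_force: [1.1, -1.3, 0.5]
grip_width: 0.0
grasp_force: 0.0
```

>>> step_arm --pt "1 0 0 0 0 0 0" --pt "1 0 0 -35 0 0 0" --pt "1 0 0 -70 0 0 0" --pt "1 0 0 -106 0 0 0" --pt "1 0 0 -106 0 0 0"

```text
clock: 1.6
position: [0.5963, -0.2324, 0.1198]
ee_rot: [0.995, 0.095, -0.004, -0.002]
ft_force: [-0.3, 0.3, -1.1]
grip_width: -0.002
grasp_force: 0.0
```

Run:
```python
from h import *
np.set_printoptions(precision=4,suppress=True)
o=manip.get_obs();print(o['position'],o['ft_force'],o['joint_pos'])
t=cam('top');s=cam('side')
cv2.imwrite('pics/b.png',np.hstack([cv2.resize(t['image'][110:240,190:350],(400,325),interpolation=2),cv2.resize(s['image'][90:270,160:360],(361,325),interpolation=2)]))
H=np.array([.507,-.0166]);th=np.radians(11)
for d in np.arange(.85,-.05,-.1):
    u=np.array([np.cos(th-d),np.sin(th-d)]);n=np.array([u[1],-u[0]])
    print(round(d,2),((H+.195*u+.033*n-o['position'][:2])*1000).round())
```

```text
[ 0.5963 -0.2324  0.1198] [-0.3398  0.3128 -1.0676] [ 0.5271  0.4677 -0.2991  1.5289  0.1437  1.1761 -1.1791]
0.85 [45. 70.]
0.75 [59. 85.]
0.65 [ 71. 100.]
0.55 [ 82. 117.]
0.45 [ 91. 134.]
0.35 [ 98. 153.]
0.25 [103. 172.]
0.15 [107. 191.]
0.05 [108. 211.]
```

View pics/b.png

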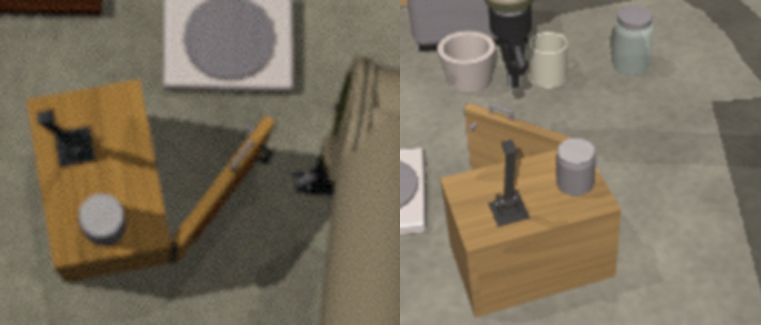

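The gripper is clear of the door on its outer side, with fingertips near crop pixel (310,180), short of the handle at (262,155). The mug and mortar are untouched. Next I push along the door's arc.

>>> step_arm --pt "1 15 25 6 0 0 0" --pt "1 30 48 6 0 0 0" --pt "1 45 70 6 0 0 0" --pt "1 59 85 6 0 0 0" --pt "1 71 100 6 0 0 0" --pt "1 82 117 6 0 0 0" --pt "1 91 134 6 0 0 0" --pt "1 95 143 6 0 0 0" --pt "1 98 153 6 0 0 0" --pt "1 98 153 6 0 0 0"

```text
clock: 2.7
position: [0.6977, -0.0784, 0.1313]
ee_rot: [0.995, 0.096, 0.0, -0.0]
ft_force: [-0.4, 0.5, -0.1]
grip_width: -0.003
grasp_force: 0.0
```

Run:
```python
from h import *
np.set_printoptions(precision=4,suppress=True)
o=manip.get_obs();print(o['position'],o['ft_force'])
t=cam('top');s=cam('side')
cv2.imwrite('pics/c.png',np.hstack([cv2.resize(t['image'][110:240,190:350],(400,325),interpolation=2),cv2.resize(s['image'][90:270,160:360],(361,325),interpolation=2)]))
H=np.array([.507,-.0166]);th=np.radians(11)
for d in np.arange(.4,-.05,-.05):
    u=np.array([np.cos(th-d),np.sin(th-d)]);n=np.array([u[1],-u[0]])
    print(round(d,2),((H+.195*u+.033*n-o['position'][:2])*1000).round())
```

```text
[ 0.6977 -0.0784  0.1313] [-0.4049  0.5146 -0.1443]
0.4 [ -7. -11.]
0.35 [-3. -1.]
0.3 [-0.  8.]
0.25 [ 2. 18.]
0.2 [ 4. 27.]
0.15 [ 5. 37.]
0.1 [ 6. 47.]
0.05 [ 7. 57.]
0.0 [ 7. 67.]
```

View pics/c.png

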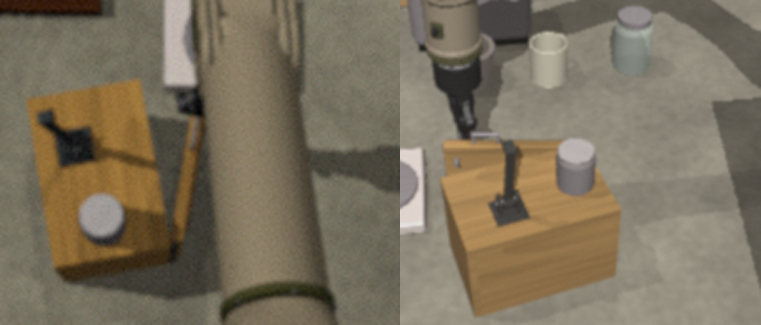

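The door is now at about 0.33 rad with the fingers pushing near its free edge. I'll continue to the catch, easing 5 mm toward the hinge.

>>> step_arm --pt "1 -2 10 -4 0 0 0" --pt "1 -1 20 -4 0 0 0" --pt "1 0 30 -4 0 0 0" --pt "1 1 40 -4 0 0 0" --pt "1 2 48 -4 0 0 0" --pt "1 2 54 -4 0 0 0" --pt "1 2 60 -4 0 0 0" --pt "1 2 64 -4 0 0 0" --pt "1 2 66 -4 0 0 0" --pt "1 2 66 -4 0 0 0"

```text
clock: 3.8
position: [0.701, -0.0183, 0.1288]
ee_rot: [0.996, 0.093, 0.002, 0.002]
ft_force: [5.1, -11.4, 7.3]
grip_width: 0.002
grasp_force: 0.0
```

>>> step_arm --pt "1 0 2 0 0 0 0" --pt "1 0 4 0 0 0 0" --pt "1 0 6 0 0 0 0" --pt "1 0 6 0 0 0 0"

```text
clock: 4.2
position: [0.7025, -0.0157, 0.1303]
ee_rot: [0.996, 0.091, 0.003, 0.004]
ft_force: [5.0, -8.1, 4.5]
grip_width: 0.002
grasp_force: 0.0
```

>>> step_arm --pt "1 0 2 0 0 0 0" --pt "1 0 4 0 0 0 0" --pt "1 0 6 0 0 0 0" --pt "1 0 6 0 0 0 0" --pt "1 0 6 0 0 0 0"

```text
clock: 4.7
position: [0.7024, -0.0063, 0.1296]
ee_rot: [0.996, 0.093, 0.003, 0.002]
ft_force: [8.8, -10.3, 6.7]
grip_width: 0.001
grasp_force: 7.1
```

Run:
```python
from h import *
np.set_printoptions(precision=4,suppress=True)
o=manip.get_obs();print(o['position'],o['ft_force'],o['torque'],o['tau'])
t=cam('top');s=cam('side')
cv2.imwrite('pics/d.png',np.hstack([cv2.resize(t['image'][110:240,190:350],(400,325),interpolation=2),cv2.resize(s['image'][140:230,170:290],(433,325),interpolation=2)])[:,:800])
```

```text
[ 0.7024 -0.0063  0.1296] [  8.797  -10.3082   6.7162] [-2.0904 -1.5401 -0.2402] [ -7.5785 -70.4314 -12.4283 -29.9745  -3.4513   1.8003   0.1941]
```

View pics/d.png

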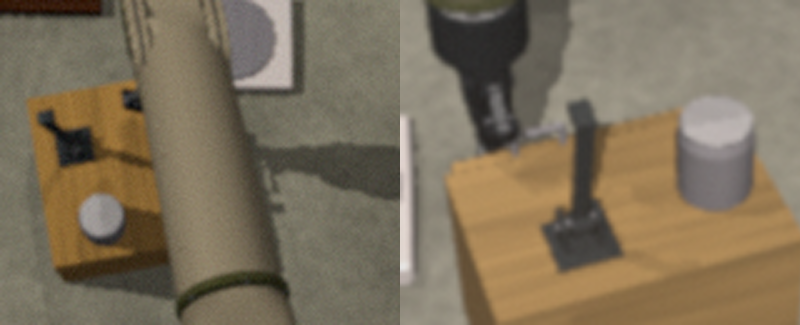

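The side crop shows the door's top edge nearly flush with the cupboard front, around (530,140). I'll push further until the force shows it is seated.

>>> step_arm --pt "1 -1 3 0 0 0 0" --pt "1 -1 6 0 0 0 0" --pt "1 -1 9 0 0 0 0" --pt "1 -1 9 0 0 0 0" --pt "1 -1 9 0 0 0 0"

```text
clock: 5.3
position: [0.7022, -0.0061, 0.1297]
ee_rot: [0.996, 0.089, 0.003, 0.007]
ft_force: [9.9, -31.0, 8.1]
grip_width: -0.001
grasp_force: 17.0
```

Hard stop at 31 N with no further motion, so the door is seated. I'll retreat and go up and over to behind the hook.

>>> step_arm --pt "1 0 -25 0 0 0 0" --pt "1 0 -50 0 0 0 0" --pt "1 0 -60 40 0 0 0" --pt "1 0 -60 85 0 0 0" --pt "1 0 -60 130 0 0 0" --pt "1 0 -60 175 0 0 0" --pt "1 0 -60 215 0 0 0" --pt "1 0 -60 245 0 0 0" --pt "1 0 -60 245 0 0 0"

```text
clock: 6.2
position: [0.6995, -0.0524, 0.3775]
ee_rot: [0.995, 0.095, 0.004, 0.0]
ft_force: [-0.2, 0.3, 0.2]
grip_width: -0.001
grasp_force: 0.0
```

>>> step_arm --pt "1 -12 35 0 0 0 0" --pt "1 -24 75 0 0 0 0" --pt "1 -36 115 0 0 0 0" --pt "1 -48 155 0 0 0 0" --pt "1 -60 195 0 0 0 0" --pt "1 -70 230 0 0 0 0" --pt "1 -78 260 0 0 0 0" --pt "1 -78 260 0 0 0 0" --pt "1 -78 260 0 0 0 0"

```text
clock: 7.1
position: [0.6201, 0.2076, 0.3715]
ee_rot: [0.995, 0.096, -0.001, 0.0]
ft_force: [0.2, -0.9, 0.4]
grip_width: -0.002
grasp_force: 0.0
```

Run:
```python
from h import *
np.set_printoptions(precision=4,suppress=True)
o=manip.get_obs();print(o['position'],o['ft_force'],o['joint_pos'])
t=cam('top');s=cam('side')
cv2.imwrite('pics/e.png',np.hstack([cv2.resize(t['image'][110:240,190:350],(400,325),interpolation=2),cv2.resize(s['image'][100:230,150:310],(400,325),interpolation=2)]))
```

```text
[0.6201 0.2076 0.3715] [ 0.1862 -0.8996  0.3788] [-0.1031  0.4093 -0.4413  1.0957  0.1714  1.6717 -1.8739]
```

View pics/e.png

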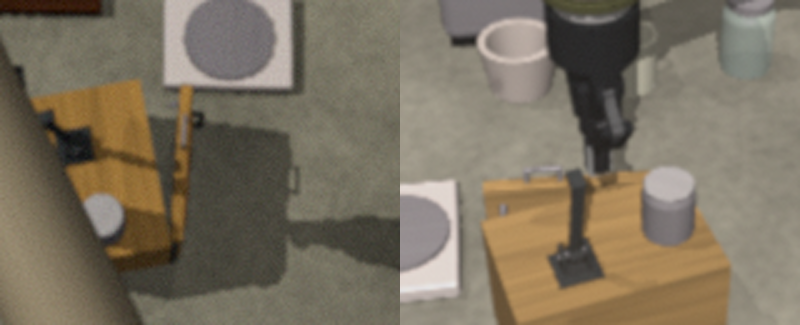

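The picture shows the door partly open again, with its free edge at (187,90) and hinge at (178,255), so about 0.25 rad. The retreat must have dragged it: the knuckles were right beside the staple. I'll refine the door geometry from the present images, then push nearer the free edge and a little higher, and leave by going up.

Run:
```python
from h import *
np.set_printoptions(precision=4,suppress=True)
t=dict(np.load('top.npz'));s=dict(np.load('side.npz'))
T=lambda x,y:(190+x/2.5,110+y/2.5)
S=lambda x,y:(150+(x-400)/2.5,100+y/2.5)
print('free corner',onz(t,*T(187,88),.156),onz(s,*S(486,182),.156))
print('hinge',onz(t,*T(177,252),.156))
print('staple L/R side',onz(s,*S(526,176),.172),onz(s,*S(562,171),.172))
print('staple top',onz(t,*T(187,122),.172),onz(t,*T(183,146),.172))
print('handle top', onz(t,*T(198,118),.105))
```

```text
free corner [ 0.7275 -0.0332  0.156 ] [ 0.729  -0.0359  0.156 ]
hinge [ 0.4963 -0.0228  0.156 ]
staple L/R side [ 0.6816 -0.0215  0.172 ] [ 0.6392 -0.0242  0.172 ]
staple top [ 0.6733 -0.0333  0.172 ] [ 0.6393 -0.0284  0.172 ]
handle top [ 0.7003 -0.0512  0.105 ]
```

>>> step_arm --pt "1 12 -35 0 0 0 0" --pt "1 25 -75 0 0 0 0" --pt "1 37 -115 0 0 0 0" --pt "1 50 -155 0 0 0 0" --pt "1 62 -195 0 0 0 0" --pt "1 75 -235 0 0 0 0" --pt "1 87 -275 0 0 0 0" --pt "1 93 -300 0 0 0 0" --pt "1 93 -300 0 0 0 0"

```text
clock: 8.1
position: [0.7136, -0.1004, 0.3709]
ee_rot: [0.996, 0.091, -0.001, 0.001]
ft_force: [-0.1, 0.1, -0.4]
grip_width: -0.0
grasp_force: 0.0
```

>>> step_arm --pt "1 0 0 -45 0 0 0" --pt "1 0 0 -90 0 0 0" --pt "1 0 0 -135 0 0 0" --pt "1 0 0 -180 0 0 0" --pt "1 0 0 -215 0 0 0" --pt "1 0 0 -231 0 0 0" --pt "1 0 0 -231 0 0 0" --pt "1 0 0 -231 0 0 0"

```text
clock: 8.9
position: [0.7144, -0.0935, 0.1433]
ee_rot: [0.996, 0.095, 0.001, 0.0]
ft_force: [-0.1, 1.2, 0.6]
grip_width: 0.004
grasp_force: 0.0
```

>>> step_arm --pt "1 0 15 0 0 0 0" --pt "1 0 30 0 0 0 0" --pt "1 0 42 0 0 0 0" --pt "1 0 54 0 0 0 0" --pt "1 0 64 0 0 0 0" --pt "1 0 72 0 0 0 0" --pt "1 0 80 0 0 0 0" --pt "1 0 88 0 0 0 0" --pt "1 0 93 0 0 0 0" --pt "1 0 93 0 0 0 0"

```text
clock: 9.9
position: [0.7135, -0.0038, 0.1412]
ee_rot: [0.996, 0.093, -0.0, 0.002]
ft_force: [-1.6, -9.8, 2.1]
grip_width: -0.001
grasp_force: 4.7
```

>>> step_arm --pt "1 0 3 0 0 0 0" --pt "1 0 6 0 0 0 0" --pt "1 0 8 0 0 0 0" --pt "1 0 8 0 0 0 0" --pt "1 0 8 0 0 0 0"

```text
clock: 10.4
position: [0.7134, -0.0034, 0.1413]
ee_rot: [0.996, 0.09, -0.001, 0.006]
ft_force: [-4.5, -25.9, 4.4]
grip_width: -0.005
grasp_force: 12.3
```

It is on the hard stop again. I'll relax and go straight up this time.

>>> step_arm --pt "1 0 -8 0 0 0 0" --pt "1 0 -14 0 0 0 0" --pt "1 0 -16 20 0 0 0" --pt "1 0 -18 45 0 0 0" --pt "1 0 -18 90 0 0 0" --pt "1 0 -18 135 0 0 0" --pt "1 0 -18 180 0 0 0" --pt "1 0 -18 230 0 0 0" --pt "1 0 -18 230 0 0 0"

```text
clock: 11.3
position: [0.7149, -0.0087, 0.3798]
ee_rot: [0.995, 0.095, 0.006, -0.001]
ft_force: [0.4, 0.3, 0.1]
grip_width: -0.0
grasp_force: 0.0
```

>>> step_arm --pt "1 -12 30 0 0 0 0" --pt "1 -25 65 0 0 0 0" --pt "1 -40 105 0 0 0 0" --pt "1 -52 140 0 0 0 0" --pt "1 -65 175 0 0 0 0" --pt "1 -80 205 0 0 0 0" --pt "1 -93 220 0 0 0 0" --pt "1 -93 220 0 0 0 0"

```text
clock: 12.1
position: [0.6185, 0.2133, 0.3719]
ee_rot: [0.995, 0.097, 0.0, -0.001]
ft_force: [0.5, -0.0, 0.0]
grip_width: -0.002
grasp_force: 0.0
```

Run:
```python
from h import *
np.set_printoptions(precision=4,suppress=True)
o=manip.get_obs();print(o['position'],o['ft_force'])
t=cam('top');s=cam('side')
cv2.imwrite('pics/f.png',np.hstack([cv2.resize(t['image'][110:240,190:350],(400,325),interpolation=2),cv2.resize(s['image'][100:230,150:310],(400,325),interpolation=2)]))
```

```text
[0.6185 0.2133 0.3719] [ 0.5065 -0.0225  0.0021]
```

View pics/f.png

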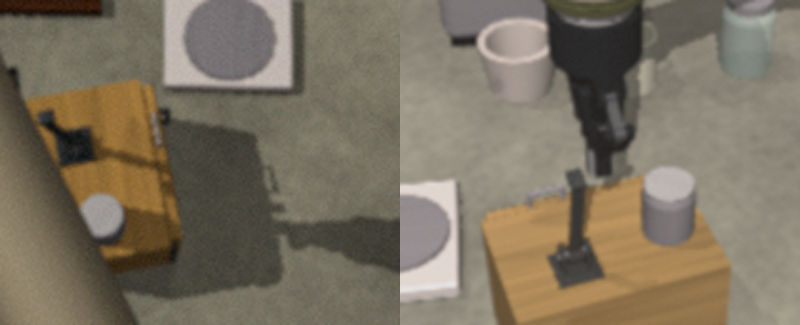

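The door is shut in both crops: its top edge lies along the cupboard's front line, with the staple at (157,128). The canister stands where it was. Next I lower the fingers behind the hook and swing it over along its arc.

>>> step_arm --pt "1 2 -10 -25 0 0 0" --pt "1 2 -23 -55 0 0 0" --pt "1 2 -23 -77 0 0 0" --pt "1 2 -23 -77 0 0 0" --pt "1 2 -23 -77 0 0 0"

```text
clock: 12.7
position: [0.6231, 0.1857, 0.295]
ee_rot: [0.996, 0.094, 0.0, 0.0]
ft_force: [0.1, 0.2, 0.8]
grip_width: -0.003
grasp_force: 0.0
```

>>> step_arm --pt "1 2 -15 0 0 0 0" --pt "1 4 -30 0 0 0 0" --pt "1 7 -44 1 0 0 0" --pt "1 10 -58 2 0 0 0" --pt "1 13 -73 1 0 0 0" --pt "1 16 -88 -1 0 0 0" --pt "1 19 -104 -7 0 0 0" --pt "1 22 -119 -14 0 0 0" --pt "1 22 -119 -14 0 0 0"

```text
clock: 13.6
position: [0.6447, 0.064, 0.2785]
ee_rot: [0.996, 0.093, -0.001, 0.001]
ft_force: [0.2, -0.9, -0.8]
grip_width: -0.001
grasp_force: 0.0
```

Run:
```python
from h import *
s=cam('side')['image']; a=cv2.imread('side0raw.png')
print(a[168:200:3,220].sum(1), s[168:200:3,220].sum(1))
```

```text
[232 223 220 158 163 160 159 158 163 164 159] [293 284 294 337 366 301 276 272 234 217 218]
```

The upright hook is gone from its old pixels, so it is moving with the fingers. I'll continue down.

>>> step_arm --pt "1 2 -9 -6 0 0 0" --pt "1 3 -17 -13 0 0 0" --pt "1 4 -25 -21 0 0 0" --pt "1 5 -32 -30 0 0 0" --pt "1 7 -38 -40 0 0 0" --pt "1 8 -43 -50 0 0 0" --pt "1 9 -48 -61 0 0 0" --pt "1 9 -51 -72 0 0 0" --pt "1 10 -53 -83 0 0 0" --pt "1 10 -53 -83 0 0 0"

```text
clock: 14.65
position: [0.6537, 0.0144, 0.1951]
ee_rot: [0.996, 0.095, -0.001, 0.0]
ft_force: [0.2, -0.4, -0.0]
grip_width: -0.003
grasp_force: 0.0
```

>>> step_arm --pt "1 0 -1 -5 0 0 0" --pt "1 0 -2 -9 0 0 0" --pt "1 0 -2 -12 0 0 0" --pt "1 0 -2 -14 0 0 0" --pt "1 0 -2 -14 0 0 0"

```text
clock: 15.15
position: [0.655, 0.0128, 0.1852]
ee_rot: [0.995, 0.095, 0.001, 0.0]
ft_force: [-3.8, -0.0, 9.6]
grip_width: -0.003
grasp_force: 5.0
```

>>> step_arm --pt "1 0 0 -3 0 0 0" --pt "1 0 0 -5 0 0 0" --pt "1 0 0 -5 0 0 0"

```text
clock: 15.45
position: [0.6555, 0.0128, 0.184]
ee_rot: [0.996, 0.095, 0.002, 0.001]
ft_force: [-15.1, -1.1, 33.9]
grip_width: 0.001
grasp_force: 16.5
```

>>> step_arm --pt "1 0 0 20 0 0 0" --pt "1 0 0 60 0 0 0" --pt "1 0 0 105 0 0 0" --pt "1 0 0 150 0 0 0" --pt "1 0 0 190 0 0 0" --pt "1 15 -40 190 0 0 0" --pt "1 15 -85 190 0 0 0" --pt "1 15 -130 190 0 0 0" --pt "1 15 -175 190 0 0 0" --pt "1 15 -215 190 0 0 0"

```text
clock: 16.45
position: [0.6692, -0.2048, 0.3685]
ee_rot: [0.996, 0.094, 0.0, 0.0]
ft_force: [-0.2, 0.1, 0.5]
grip_width: -0.002
grasp_force: 0.0
```

Run:
```python
from h import *
o=manip.get_obs();print(o['position'],o['ft_force'])
t=cam('top');s=cam('side')
cv2.imwrite('pics/g.png',np.hstack([cv2.resize(t['image'][110:240,190:350],(400,325),interpolation=2),cv2.resize(s['image'][140:230,170:281],(400,325),interpolation=2)]))
```

```text
[ 0.66924931 -0.20476091  0.36846323] [-0.19942754  0.10148553  0.52096979]
```

View pics/g.png

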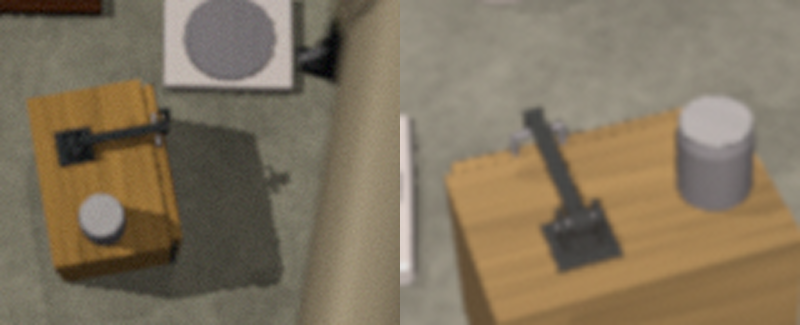

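The hook lies across the staple, from its bracket at (75,147) to its tip at (166,120) in the top crop. The door is shut and the canister hasn't moved. The hard stop came at z 0.184 m against 0.1855 expected for a level arm, so the hook is home.

Run:
```python
from h import *
t=dict(np.load('top.npz'));s=dict(np.load('side.npz'))
print(tri(t,(190+166/2.5,110+120/2.5),s,(170+134/3.604,140+112/3.611)))
print(manip.hand_in())
```

```text
(array([ 0.66672366, -0.00330262,  0.18561113]), np.float64(0.009132756144629281))
the job is handed in; nothing more can be done
None
```

The cupboard door is shut on its catch and the hook lies home over the staple, with nothing else seen to move; the door's first closing was dragged open as I withdrew, so I shut it again before swinging the hook, and the job was handed in after about 16.5 s.

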